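# Lock the sliding tray of a drawer organiser with its cam connector

## Robot

A 6-joint arm with a two-finger parallel gripper is mounted at the origin on the work surface. World frame = base frame: x ahead of the robot, y to its left, z up, the work surface at z = 0. Lengths are in m, angles in rad, forces in N, time in s.
With the tool pointing down it reaches from about 0.25 to 0.775 m from the base axis. Payload 8.9 kg.
Tool frame: the origin (TCP) lies between the finger pads; the fingertips stand 17 mm ahead of it and the grasp point (between the pads) lies 2 mm behind it (tcp_to_tips is the x of the fingertips in the tool frame, in m); x points along the fingers, z is the direction in which the jaws open and shut, and the axes are right-handed (so a half turn about x gives the same grasp; the last joint's range is limited). The gripper opens to 85 mm and grips with 20 to 120 N. Pads are 22 mm wide; open, the fingers measure 114 mm over their backs; the gripper's body (76 mm by 85 mm) begins 54 mm behind the grasp point. The pads swing forward as they close: fully open they stand 13 mm farther back than shut.
Start: joints at [1.18, 0.291, -0.153, 1.127, 0, 1.431], TCP at [0.131, 0.508, 0.248] pointing down, gripper open.
Joint ranges: [-2.52, 2.52], [-0.91, 1.74], [-1.3, 1.37], [-1.96, 2.02], [-1.52, 1.47], [-3.14, 3.14]. Speed limits (rad/s): [2.22, 2.22, 2.79, 3.14, 3.14, 3.14].

## Interface

Orientations are given as [roll, pitch, yaw] about the fixed x, y, z axes, in that order (R = Rz(yaw) Ry(pitch) Rx(roll)).
In Python, from station import sense, camera, camera_info, sign_off, tcp_to_tips gives the robot as it stands.
- The arm moves only by the shell command python3 -m handwheel 'ROWS' [FORCE]. ROWS is JSON, one flat list of numbers, 5 for each row, row after row: the shift along the tool's x, y, z in m, then the turn about the tool's x in degrees, then the finger opening in m, from 0 to 0.0854. A call has 1 to 5 rows; each row is the pose to reach, as a shift and turn from the pose measured when the call began, along the tool's axes at that moment; what a row does not reach only later rows make up. A row lasts 1/12 s, in which the tool goes at most 41.7 mm and 7.16 degrees, less where a joint would pass 70% of its speed; a pose out of reach is approached as far as the arm can. A call with a gripper value outside its range is refused whole. The fingers move at their own pace and stop on an object; FORCE is the grip in N (left out, the last holds). Time passes only in rows, so rows that repeat a pose let the fingers close. It gives the time, the measured TCP pose, the force and the opening at its end, in the units of the state.
- sense(): the state, without advancing time (a new reading comes with each control period).
- camera(name): name is "scene" or "top" or "wrist"; returns the picture (400x640x3 uint8, red, green, blue); there is no depth.
- camera_info(name): a dict with "intrinsics" (3x3 intrinsics, pixels), "R" (3x3) and "t" (3): a world point X has camera coordinates R X + t. Camera axes: x right, y down, z forward; pixel columns grow to the right and rows downward; lengths in m; the calibration is good to about 2 mm. A picture is of the moment at which its call begins: read the wrist's pose just before it. camera_info takes no time and is no camera call; for the wrist camera it gives the pose at the moment of the call.
- sign_off(): hands the job in, once; it reports no verdict.
The state is a dict: "clock": time; "joint_pos": joint angles; "joint_velocities": joint speeds; "tau": joint torques, N m; "tcp_pos": TCP position; "orientation": TCP orientation; "ft_force": force on the tool from outside, world axes, zero at the start; "wrist_torque": the same for the moment, N m; "width": finger opening in m.
Only numpy, scipy, OpenCV 4.12 (cv2) and the standard library are available. Lean on these libraries where they do the work, as an engineer would, in place of code of your own. Each camera call takes 0.05 s, during which the arm holds its last target. There are 200 camera calls.

## Task

The clear acrylic tray in the open top drawer has been left slid away from its cam connector. Slide the tray by its steel pull fully home against the clear bracket, so that the stud on its end enters the steel cam, then swing the cam's lever clockwise (seen from above) until it draws the tray firmly tight against the bracket; stop as soon as it comes firm, because forcing the cam cracks the acrylic. Let go, with the perfume bottle still standing and the comb still lying in the tray and the other things in the drawer left alone.

Things in the scene. Friction and masses are not known exactly. Their poses are not given: they have to be found in the camera images.
- drawer: White gloss dresser with its top drawer pulled out; fixed. Origin on the table plane under the drawer's middle; x from the drawer's front into the dresser, y to the left, z up. Inside 344 mm (x) by 432 mm (y); sides up to z = 118 mm, front panel (inner face x = -172 mm) up to 146 mm, lower organiser up to 66 mm. The tray slides along y; the bracket with the cam stands on the right (-y) side.
- bracket: Clear acrylic block of the cam connector, fixed, 68 mm (x) by 56 mm (y), flat top at z = 92 mm. Origin in the middle of its mating face, at stud height (z = 75 mm), axes as the drawer's: the tray arrives from +y, the face is the plane y = 0. Two rubber buffers stand 2 mm proud of the face and yield at 4 N per mm altogether; the cam closes that last gap.
- cam: Steel cam, turning about a vertical axis: a drum of 35 mm diameter in the bracket, 24 mm behind its face, and on it a lever. Origin on the axis at z = 62 mm; x points along the lever, z up. Lever bar 12 mm wide, top at z = 99 mm; 42 mm from the axis it bears an upright finger post. The drum's mouth for the stud's head faces the cam's +y. Near the post's path nothing else rises above z = 93 mm but the perfume bottle, 40 mm or more away.
- lever_post (a point): Centre of the lever's finger post: an upright round steel post of 12 mm diameter and 28 mm height (z = 99 to 127 mm), 42 mm from the cam's axis. It revolves freely on its own axle, so it can be held at any yaw while it goes round.
- cam_turn (a joint): Turn of the cam, rad, positive clockwise from above, -0.15 to 3.2; at the start near 0 (lever along the drawer's +x, mouth open to the tray). The slot catches the stud from 0.5 rad, then draws 2.8 mm per rad. Stud length varies: it comes tight anywhere from 1.5 to 2.9 rad. Push at the post while turning: free 1 N, on the buffers up to 3 N, then rising steeply; 6 to 9 N is well tight, over 12 N too much. Holds itself.
- tray: Clear acrylic sliding tray, 120 mm (x) by 140 mm (y), wall top at z = 88 mm. Origin in the middle of its underside (z = 58 mm), axes as the drawer's. It slides only along y, with about 1 N of friction; at the start it is 40 to 100 mm from the bracket. It carries the stud, the perfume bottle and the comb.
- tray_face (a point): Middle of the outer face of the tray's -y end wall, at stud height, axes as the tray's; home when on the bracket's face. A 6 mm steel stud juts out here towards -y, with a round head of 10 mm, its centre 16.4 to 19.8 mm from the face. The tray must be pushed up to the buffers, or the end of the cam's slot jams on the head.
- tray_pull (a point): Centre of the tray's pull: an upright steel knob of 18 mm diameter (narrower near the foot) and 26 mm height at the tray's +y end, 123 mm from tray_face along y. It stands on a clear ledge (36 by 26 mm, top at z = 86.5 mm, 13 mm below this point); the tray's walls rise 2 mm above the ledge's top.
- perfume: Closed small glass perfume bottle, 34 by 22 mm, 65 mm high, 110 g, standing upright in the tray; origin under its foot, z up.
- comb: Wooden comb, 105 by 28 mm, 6 mm thick, lying in the tray along y; origin under its middle.
- bangle: Gold-tone bangle, 68 mm across, lying in a front compartment.
- watch: Stainless steel watch, 192 mm long, lying open and flat in a front compartment.
- bowl: Black ceramic trinket bowl, 76 mm across, 36 mm high, in a compartment at the back; origin under its foot.
- ring_box: Closed dark ring box, 52 by 56 by 42 mm, in a compartment at the back.
- lipstick: Lipstick, 19 mm across and 66 mm high, standing in a compartment at the back; origin under its foot.

How it is judged:
By the outcome, as a careful person would: the job done as asked, in the order asked, and still so for the second after the job is handed in, with the robot touching nothing.
It also fails if it takes over 51 s, if anything falls off the work surface, if the arm or the gripper's body presses on something with over 40 N, if the wrist force passes 120 N, or if a joint passes its speed limit or range.

## Working session

There is one attempt and no reset: what is moved stays moved. The work goes in short steps, Python scripts to look and compute and a shell command to move; the robot and the scene stay as the last step left them, time stands still between calls to the robot, and variables do not carry over. Pictures are saved under pics/ and viewed, about 8 in all and at most 12, crops included, and the job is handed in when it is done.

```bash
mkdir -p pics; python3 - <<'E'
from station import *
import cv2
print(sense(),tcp_to_tips)
for n in("top","scene"):
    im=camera(n);cv2.imwrite(f"pics/{n}0.png",im[:,:,::-1]);c=camera_info(n);print(n,c)
E
```

```text
{'clock': 0.0, 'joint_pos': array([ 1.17968041e+00,  2.91288570e-01, -1.54096585e-01,  1.12671509e+00,
        1.86298056e-05,  1.43152016e+00]), 'joint_velocities': array([ 6.54704971e-05, -1.65969533e-04,  4.58217758e-04,  4.35786481e-04,
        4.45831959e-04, -1.63201002e-04]), 'tau': array([ 3.89926709e-04, -5.37148690e+01,  3.31368542e+01,  1.62840856e-02,
       -1.20564100e-04, -2.13565340e-05]), 'tcp_pos': array([0.13064456, 0.50806465, 0.24773909]), 'orientation': array([ 2.98802995,  1.56949227, -1.97619879]), 'ft_force': array([ 0.02895542,  0.29386512, -0.29967375]), 'wrist_torque': array([ 0.0005834 , -0.01244128,  0.04147211]), 'width': 0.08539762813538773} 0.017
top {'intrinsics': array([[515.58292248,   0.        , 320.57947458],
       [  0.        , 515.58292248, 197.91937724],
       [  0.        ,   0.        ,   1.        ]]), 'R': array([[-0.01613346, -0.99980773, -0.01114512],
       [-0.99422284,  0.01722433, -0.10594467],
       [ 0.10611627,  0.00937148, -0.99430957]]), 't': array([0.0611637 , 0.58545615, 0.90558629])}
scene {'intrinsics': array([[380.76894084,   0.        , 316.11473295],
       [  0.        , 380.76894084, 202.32404179],
       [  0.        ,   0.        ,   1.        ]]), 'R': array([[ 0.63560145,  0.77177639, -0.01928736],
       [ 0.56491444, -0.48197668, -0.6697538 ],
       [-0.52619623,  0.41480077, -0.74233271]]), 't': array([-0.38586245, -0.26045892,  1.13059843])}
```

View pics/top0.png

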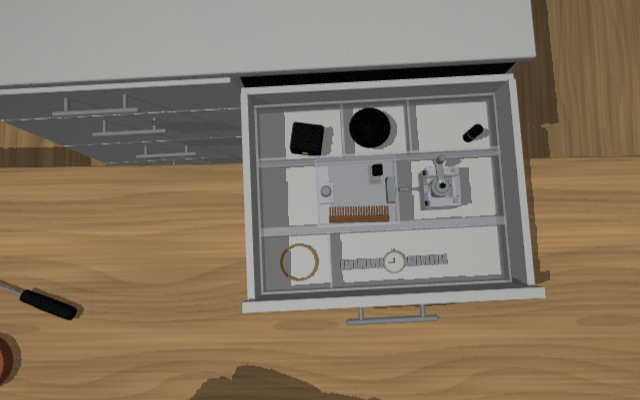

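View pics/scene0.png

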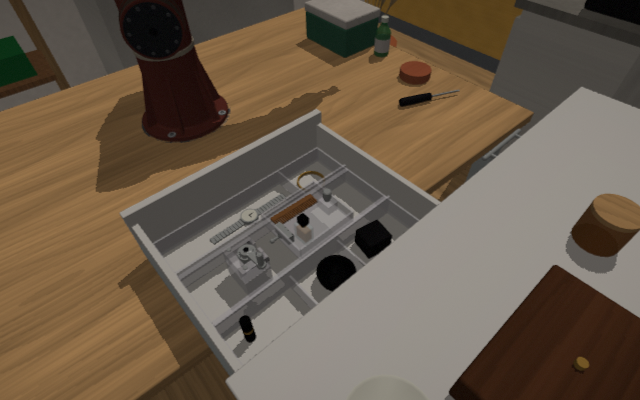

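The top view shows the drawer almost axis-aligned: pull at about (326,190), bottle cap (377,170), stud about (405,188), cam at (442,186), lever post about (441,160). I'll enlarge it.

```bash
cat > h.py <<'E'
from station import *
import numpy as np, cv2
def ray(n,u,v,z,ci=None):
    c=ci or camera_info(n);d=c["R"].T@np.linalg.inv(c["intrinsics"])@[u,v,1];o=-c["R"].T@c["t"]
    return o+d*(z-o[2])/d[2]
def proj(n,X,ci=None):
    c=ci or camera_info(n);p=c["intrinsics"]@(c["R"]@X+c["t"]);return p[:2]/p[2]
def tool(X):
    "world delta of TCP -> tool axes (mm)"
    from scipy.spatial.transform import Rotation as r
    s=sense();return r.from_euler("xyz",s["orientation"]).as_matrix().T@(np.array(X)-s["tcp_pos"])*1000
E
python3 - <<'E'
from h import *
a=cv2.imread("pics/top0.png")[130:240,300:480];cv2.imwrite("pics/c1.png",cv2.resize(a,None,fx=4.4,fy=4.4,interpolation=cv2.INTER_CUBIC))
for nm,u,v,z in [("pull",326,190,.1125),("post",441,160,.127),("cam",442,186,.099),("FL corner",243,304,.146),("FR",545,290,.146),("BL",243,88,.118),("BR",517,76,.118)]: print(nm,ray("top",u,v,z).round(4))
E
```

```text
pull [0.5908 0.0414 0.1125]
post [ 0.6353 -0.148   0.127 ]
cam [ 0.5958 -0.1542  0.099 ]
FL corner [0.4096 0.1742 0.146 ]
FR [ 0.424  -0.2967  0.146 ]
BL [0.7662 0.1786 0.118 ]
BR [ 0.7779 -0.2835  0.118 ]
```

View pics/c1.png

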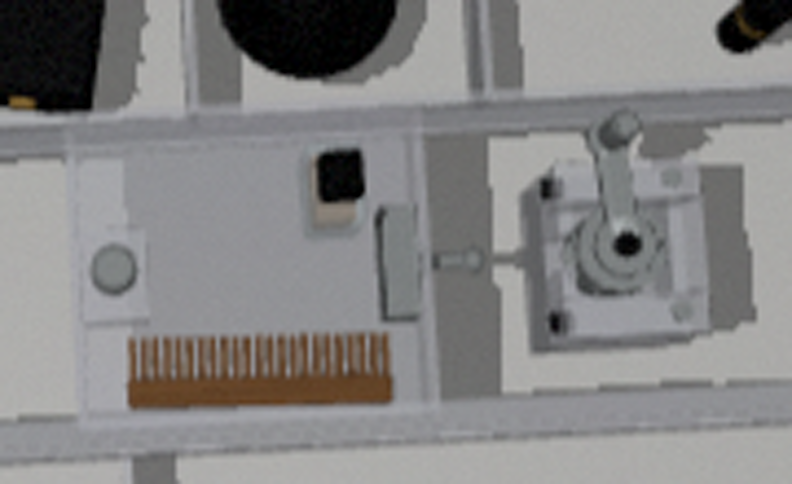

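The enlarged view shows the pull top at (325.9,190.9), post top at (441.4,158.4), hub at (442.5,185.2) and stud head at (407.7,189.1). The lever points along +x.

```bash
python3 - <<'E'
from h import *
from scipy.spatial.transform import Rotation as r
for nm,u,v,z in [("pull",325.9,190.9,.1125),("post",441.4,158.4,.127),("hub",442.5,185.2,.1),("stud",407.7,189.1,.075),("cap",377,168,.126)]: print(nm,ray("top",u,v,z).round(4))
s=sense();print(r.from_euler("xyz",s["orientation"]).as_matrix().round(3))
print(tool([.575,.02,.25]))
E
```

```text
pull [0.5893 0.0416 0.1125]
post [ 0.6379 -0.1487  0.127 ]
hub [ 0.5971 -0.1549  0.1   ]
stud [ 0.5945 -0.1002  0.075 ]
cap [ 0.6241 -0.0429  0.126 ]
[[-0.    -0.968  0.249]
 [-0.001  0.249  0.968]
 [-1.     0.    -0.001]]
[  -1.84659207 -551.92861652 -362.0849761 ]
```

```bash
R='[0,-34,-22,0,0.06,0,-68,-44,0,0.06,0,-102,-67,0,0.06,0,-136,-89,0,0.06,0,-170,-111,0,0.06]'
python3 -m handwheel '[0,-0.034,-0.022,0,0.06, 0,-0.068,-0.044,0,0.06, 0,-0.102,-0.067,0,0.06, 0,-0.136,-0.089,0,0.06, 0,-0.17,-0.111,0,0.06]' 30
python3 -m handwheel '[0,-0.034,-0.022,0,0.06, 0,-0.068,-0.044,0,0.06, 0,-0.102,-0.067,0,0.06, 0,-0.136,-0.089,0,0.06, 0,-0.17,-0.111,0,0.06]'
python3 -m handwheel '[0,-0.034,-0.022,0,0.06, 0,-0.068,-0.044,0,0.06, 0,-0.102,-0.067,0,0.06, 0,-0.136,-0.089,0,0.06, 0,-0.17,-0.111,0,0.06]'
python3 -m handwheel '[0,0,0,7,0.06, 0,0,0,14,0.06, 0,0,0,21,0.06, 0,0,0,28,0.06, 0,0,0,35,0.06]'
python3 -m handwheel '[0,0,0,7,0.06, 0,0,0,14,0.06, 0,0,0,21,0.06, 0,0,0,28,0.06, 0,0,0,35,0.06]'
python3 - <<'E'
from h import *
print(tool([.5893,.0416,.24]),sense()["orientation"],sense()["joint_pos"])
E
```

```text
clock: 0.52
tcp_pos: [0.2682, 0.3566, 0.2477]
orientation: [2.915, 1.569, -2.049]
ft_force: [1.3, 0.1, 0.7]
width: 0.0597
clock: 0.93
tcp_pos: [0.4061, 0.205, 0.2478]
orientation: [2.837, 1.569, -2.126]
ft_force: [1.0, 1.0, -0.3]
width: 0.0601
clock: 1.35
tcp_pos: [0.544, 0.0533, 0.2476]
orientation: [2.603, 1.569, -2.361]
ft_force: [0.9, 0.6, 0.7]
width: 0.06
clock: 1.77
tcp_pos: [0.5439, 0.0531, 0.2471]
orientation: [2.917, 1.568, -2.664]
ft_force: [-0.3, -0.5, 0.3]
width: 0.06
clock: 2.18
tcp_pos: [0.5436, 0.0531, 0.2467]
orientation: [-2.875, 1.568, -2.79]
ft_force: [-1.1, -0.3, 0.2]
width: 0.0598
[  6.62335963 -15.31387104  44.56720435] [-2.87477114  1.56759976 -2.78980655] [-3.58405151e-02  3.34357424e-01 -9.56376909e-02  1.14376063e+00
 -1.20827680e-03  1.44999301e+00]
```

```bash
python3 -m handwheel '[0,-0.008,0.01,3,0.06, 0,-0.008,0.01,3,0.06]'
python3 - <<'E'
from h import *
ci=camera_info("wrist");im=camera("wrist");cv2.imwrite("pics/w1.png",im[:,:,::-1])
np.savez("w1.npz",**ci)
print((-ci["R"].T@ci["t"]).round(4))
for n,X in dict(pull=[.5893,.0416,.1125],post=[.6379,-.1487,.127],hub=[.5971,-.1549,.1],stud=[.5945,-.1002,.075]).items(): print(n,proj("wrist",np.array(X),ci).round(1))
E
```

```text
clock: 2.35
tcp_pos: [0.5551, 0.0453, 0.2463]
orientation: [-2.706, 1.568, -2.677]
ft_force: [-0.3, 0.0, 0.3]
width: 0.0601
[0.5535 0.1267 0.3716]
pull [351.7 201.9]
post [386.2 374.8]
hub [345.7 358. ]
stud [344.3 304.9]
```

View pics/w1.png

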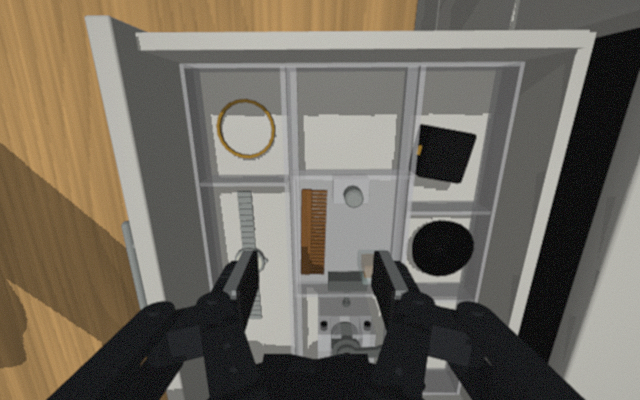

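```bash
python3 - <<'E'
from h import *
a=cv2.imread("pics/w1.png")
cv2.imwrite("pics/c2.png",np.hstack([cv2.resize(a[172:222,325:385],(480,400),interpolation=cv2.INTER_CUBIC),cv2.resize(a[290:360,315:375],(320,373),interpolation=cv2.INTER_CUBIC)[:400] if 0 else cv2.copyMakeBorder(cv2.resize(a[290:360,315:375],(320,373),interpolation=cv2.INTER_CUBIC),0,27,0,0,0)]))
E
```

```text
(no output)
```

View pics/c2.png

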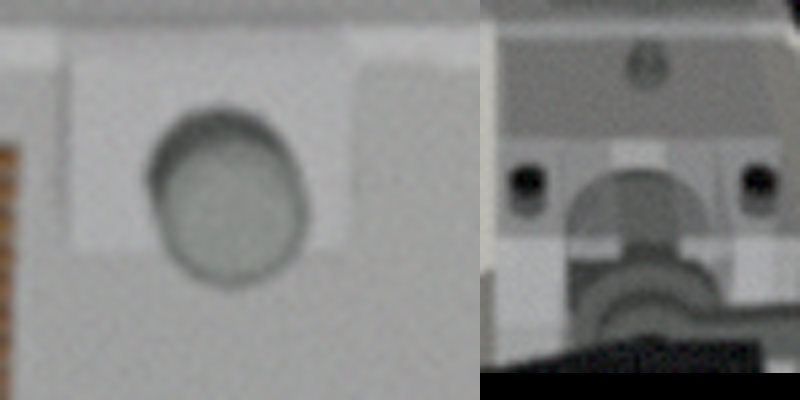

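The crop shows the pull top centred at pixel (354.1,198.9) and the stud head at (346.1,302.2).

```bash
python3 - <<'E'
from h import *
ci=dict(np.load("w1.npz"))
print("pull",ray("",354.1,198.9,.1125,ci),"stud",ray("",346.1,302.2,.075,ci))
print("buf",ray("",315+47/5.333,290+183/5.33,.075,ci),ray("",315+278/5.333,290+183/5.33,.075,ci))
print(tool([.5907,.0425,.108]))
E
```

```text
pull [0.59131375 0.04457683 0.1125    ] stud [ 0.59638475 -0.09628823  0.075     ]
buf [ 0.57114911 -0.12919767  0.075     ] [ 0.62406819 -0.127593    0.075     ]
[138.15234583  -4.24066752  36.60500703]
```

```bash
python3 -m handwheel '[0.02,-0.004,0.036,0,0.05, 0.045,-0.004,0.036,0,0.05, 0.07,-0.004,0.036,0,0.05, 0.09,-0.004,0.036,0,0.05, 0.1,-0.004,0.036,0,0.05]'
python3 - <<'E'
from h import *
print(tool([.590,.043,.108]))
E
```

```text
clock: 2.82
tcp_pos: [0.5882, 0.0431, 0.1432]
orientation: [-3.073, 1.563, -3.037]
ft_force: [-0.8, 0.3, -0.3]
width: 0.0502
[35.2095899  -0.14742912  2.05106636]
```

```bash
python3 -m handwheel '[0.015,0,0.002,0,0.05, 0.03,0,0.002,0,0.05, 0.035,0,0.002,0,0.05, 0.035,0,0.002,0,0.05]'
python3 -m handwheel '[0,0,0,0,0.03, 0,0,0,0,0.016, 0,0,0,0,0.01, 0,0,0,0,0.01, 0,0,0,0,0.01]' 25
python3 - <<'E'
from h import *
ci=camera_info("wrist");im=camera("wrist");cv2.imwrite("pics/w2.png",im[150:,150:550,::-1])
from scipy.spatial.transform import Rotation as r
s=sense();print(r.from_euler("xyz",s["orientation"]).as_matrix().round(3))
E
```

```text
clock: 3.15
tcp_pos: [0.589, 0.0433, 0.1075]
orientation: [-3.11, 1.561, -3.073]
ft_force: [-1.1, 0.3, -0.4]
width: 0.05
clock: 3.57
tcp_pos: [0.5904, 0.0433, 0.1087]
orientation: [-3.098, 1.564, -3.061]
ft_force: [3.2, 0.2, 4.7]
width: 0.0166
[[-0.007 -0.037  0.999]
 [-0.001  0.999  0.037]
 [-1.    -0.    -0.007]]
```

View pics/w2.png

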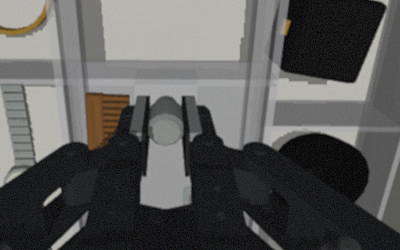

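Pull held between the pads. Sliding gently along −y.

```bash
python3 -m handwheel '[0,-0.002,0,0,0.01, 0,-0.006,0,0,0.01, 0,-0.010,0,0,0.01, 0,-0.014,0,0,0.01, 0,-0.018,0,0,0.01]'
python3 -m handwheel '[0,-0.005,0,0,0.01, 0,-0.009,0,0,0.01, 0,-0.013,0,0,0.01, 0,-0.017,0,0,0.01, 0,-0.02,0,0,0.01]'
python3 -m handwheel '[0,-0.001,0,0,0.01, 0,-0.002,0,0,0.01, 0,-0.003,0,0,0.01, 0,-0.004,0,0,0.01, 0,-0.004,0,0,0.01]'
```

```text
clock: 4.03
tcp_pos: [0.591, 0.0248, 0.1088]
orientation: [-3.089, 1.564, -3.052]
ft_force: [1.4, 1.7, 2.4]
width: 0.0166
clock: 4.45
tcp_pos: [0.5917, 0.0042, 0.1087]
orientation: [-3.087, 1.564, -3.05]
ft_force: [1.7, 0.7, 1.7]
width: 0.0166
clock: 4.87
tcp_pos: [0.5919, 0.0001, 0.1087]
orientation: [-3.052, 1.564, -3.015]
ft_force: [1.5, -0.3, 2.3]
width: 0.0165
```

```bash
python3 -m handwheel '[0,-0.001,0,0,0.01, 0,-0.002,0,0,0.01, 0,-0.003,0,0,0.01, 0,-0.0035,0,0,0.01, 0,-0.0035,0,0,0.01]'
python3 -m handwheel '[0,-0.0005,0,0,0.01, 0,-0.001,0,0,0.01, 0,-0.0015,0,0,0.01, 0,-0.0015,0,0,0.01]'
python3 -m handwheel '[0,-0.0005,0,0,0.01, 0,-0.001,0,0,0.01, 0,-0.0015,0,0,0.01, 0,-0.0015,0,0,0.01]'
```

```text
clock: 5.28
tcp_pos: [0.592, -0.0035, 0.1088]
orientation: [-3.03, 1.564, -2.993]
ft_force: [1.0, 0.1, 1.9]
width: 0.0169
clock: 5.62
tcp_pos: [0.592, -0.0047, 0.1087]
orientation: [-3.13, 1.564, -3.093]
ft_force: [1.5, 3.1, 2.9]
width: 0.0164
clock: 5.95
tcp_pos: [0.5921, -0.0056, 0.1088]
orientation: [2.968, 1.564, 3.005]
ft_force: [1.3, 5.0, 2.3]
width: 0.0166
```

```bash
python3 -m handwheel '[0,0,0,0,0.03, 0,0,0,0,0.05, 0,0,0,0,0.05, -0.02,0,0,0,0.05, -0.06,0,0,0,0.05]'
python3 -m handwheel '[-0.04,0,0,0,0.05, -0.055,0,0,0,0.05, -0.055,0,0,0,0.05]'
python3 - <<'E'
from h import *
im=camera("top");cv2.imwrite("pics/t2.png",im[:,:,::-1])
a=im[120:240,280:520,::-1];cv2.imwrite("pics/t2c.png",cv2.resize(a,None,fx=3.3,fy=3.3,interpolation=cv2.INTER_CUBIC))
E
```

```text
clock: 6.37
tcp_pos: [0.5892, -0.0057, 0.165]
orientation: [3.012, 1.555, 3.049]
ft_force: [1.6, -0.6, 0.2]
width: 0.0497
clock: 6.62
tcp_pos: [0.592, -0.0064, 0.2242]
orientation: [3.105, 1.561, 3.141]
ft_force: [0.4, -0.4, 0.3]
width: 0.0499
```

View pics/t2c.png

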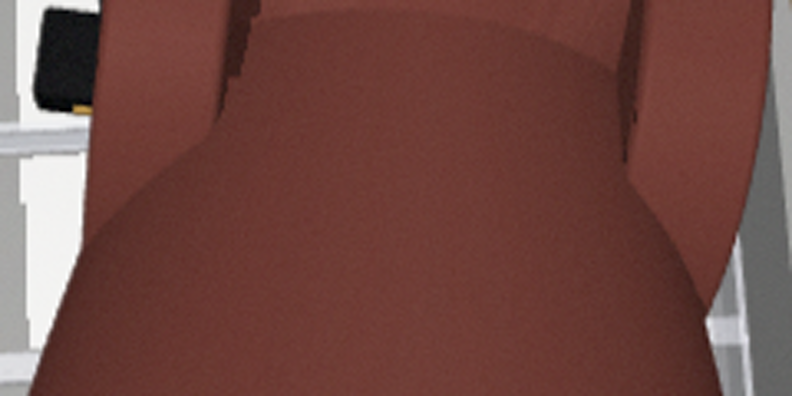

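The top view is blocked by the arm, so I'll check with the wrist camera above the post instead.

```bash
python3 -m handwheel '[0.004,-0.03,0.01,0,0.05, 0.008,-0.06,0.02,0,0.05, 0.012,-0.09,0.03,0,0.05, 0.016,-0.12,0.04,0,0.05, 0.02,-0.138,0.041,0,0.05]'
python3 -m handwheel '[0,0,0,0,0.04, 0,0,0,0,0.04, 0,0,0,0,0.04]'
python3 - <<'E'
from h import *
ci=camera_info("wrist");im=camera("wrist");cv2.imwrite("pics/w3.png",im[:,:,::-1])
np.savez("w3.npz",**ci)
for n,X in dict(post=[.6379,-.1487,.127],hub=[.5971,-.1549,.1]).items(): print(n,proj("wrist",np.array(X),ci).round(1))
E
```

```text
clock: 7.08
tcp_pos: [0.637, -0.1456, 0.1986]
orientation: [3.092, 1.556, 3.127]
ft_force: [0.4, -0.4, 0.9]
width: 0.0498
clock: 7.33
tcp_pos: [0.6362, -0.1449, 0.1974]
orientation: [3.037, 1.554, 3.072]
ft_force: [-0.9, 0.1, 0.7]
width: 0.0398
post [318. 229.]
hub [267.7 220.9]
```

View pics/w3.png

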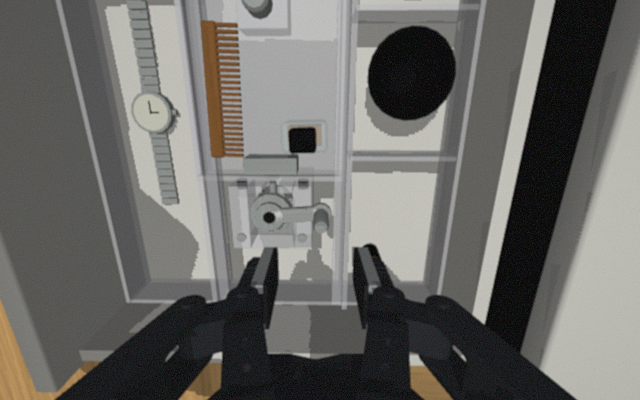

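The wrist view shows the tray at the bracket, bottle upright (cap at 303,139), comb in place, post top at about (321,226) and hub at (269,217).

```bash
python3 - <<'E'
from h import *
ci=dict(np.load("w3.npz"))
a=cv2.imread("pics/w3.png")
cv2.imwrite("pics/c3.png",cv2.resize(a[170:250,225:345],None,fx=6.5,fy=6.5,interpolation=cv2.INTER_CUBIC))
print("post",ray("",321,226,.127,ci),"hub",ray("",269,217,.1,ci))
E
```

```text
post [ 0.63991906 -0.14626802  0.127     ] hub [ 0.59821057 -0.15150219  0.1       ]
```

View pics/c3.png

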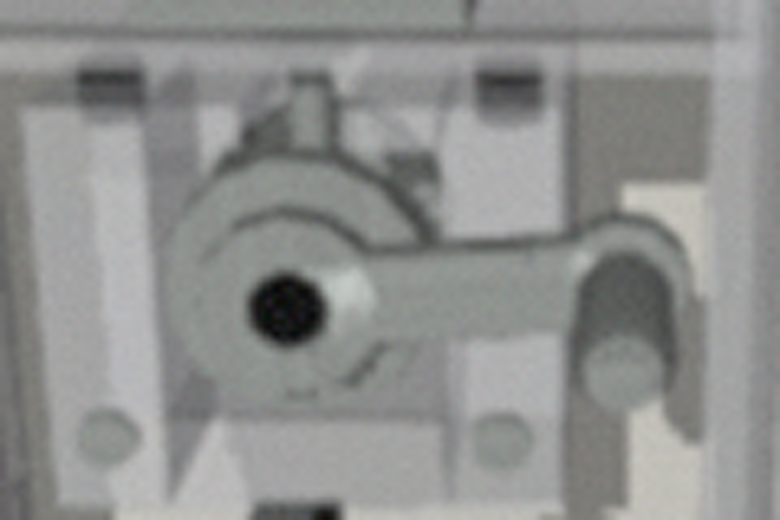

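```bash
python3 - <<'E'
from h import *
print(tool([.639,-.147,.150]))
E
```

```text
[47.94042184 -2.67626988  3.24717533]
```

```bash
python3 -m handwheel '[0.015,-0.003,0.003,0,0.035, 0.03,-0.003,0.003,0,0.035, 0.043,-0.003,0.003,0,0.035, 0.048,-0.003,0.003,0,0.035, 0.048,-0.003,0.003,0,0.035]'
python3 - <<'E'
from h import *
print(tool([.639,-.147,.120]))
E
```

```text
clock: 7.8
tcp_pos: [0.638, -0.1459, 0.149]
orientation: [3.015, 1.553, 3.052]
ft_force: [0.3, 0.4, 0.2]
width: 0.0348
[28.93905918 -1.20264484  1.51392525]
```

```bash
python3 -m handwheel '[0.012,-0.001,0.002,0,0.035, 0.024,-0.001,0.002,0,0.035, 0.029,-0.001,0.002,0,0.035, 0.029,-0.001,0.002,0,0.035]' 25
python3 -m handwheel '[0,0,0,0,0.02, 0,0,0,0,0.008, 0,0,0,0,0.008, 0,0,0,0,0.008, 0,0,0,0,0.008]' 25
python3 - <<'E'
from h import *
ci=camera_info("wrist");im=camera("wrist");cv2.imwrite("pics/w4.png",cv2.resize(im[190:330,220:420,::-1],None,fx=3,fy=3))
from scipy.spatial.transform import Rotation as r
s=sense();print(r.from_euler("xyz",s["orientation"]).as_matrix().round(3), s["ft_force"],s["joint_pos"])
E
```

```text
clock: 8.13
tcp_pos: [0.6389, -0.1463, 0.1188]
orientation: [2.991, 1.551, 3.028]
ft_force: [0.0, -0.2, -0.5]
width: 0.0353
clock: 8.55
tcp_pos: [0.6391, -0.1463, 0.1193]
orientation: [2.993, 1.552, 3.03]
ft_force: [-0.7, 0.2, 1.9]
width: 0.0109
[[-0.019 -0.037  0.999]
 [ 0.002  0.999  0.037]
 [-1.     0.003 -0.019]] [-1.8092738   0.55240839  1.64006283] [-0.33448313  0.63994087  0.05998078  1.00952778 -0.00425874  1.19894909]
```

View pics/w4.png

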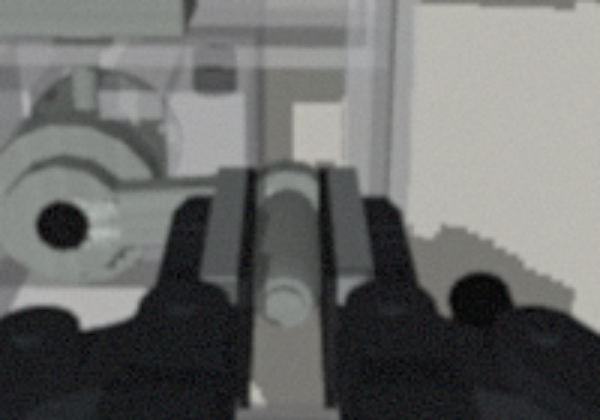

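Post held between the pads, bottle and tray undisturbed. Now a helper for the arc.

```bash
cat > arc.py <<'E'
from h import *
import sys
from scipy.spatial.transform import Rotation as r
A=np.array([.5975,-.1535]);st=float(sys.argv[1])
if len(sys.argv)>2: A=np.array([float(sys.argv[2]),float(sys.argv[3])])
s=sense();M=r.from_euler("xyz",s["orientation"]).as_matrix();d=s["tcp_pos"][:2]-A
f=np.arctan2(d[1],d[0]);tg=np.array([np.sin(f),-np.cos(f)])
print("radius",np.hypot(*d)*1e3,"turn",np.degrees(.029-f),"tang push",-s["ft_force"][:2]@tg,"radial",s["ft_force"][:2]@d/np.hypot(*d),"fz",s["ft_force"][2])
for k in range(1,6):
    g=f-np.radians(st*k);w=np.r_[A+.042*np.array([np.cos(g),np.sin(g)]),.1195]
    print((M.T@(w-s["tcp_pos"])*1000).round(1))
E
python3 arc.py 4
```

```text
radius 42.213005189678476 turn -8.131219386439515 tang push 0.8520908564509025 radial -1.6889546724342286 fz 1.6400628285071508
[-0.2 -2.9  0.1]
[-0.2 -5.9  0.2]
[-0.2 -8.8  0. ]
[ -0.2 -11.7  -0.3]
[ -0.2 -14.6  -0.8]
```

```bash
python3 -m handwheel '[0,-0.003,0.0002,0,0.008, 0,-0.006,0.0002,0,0.008, 0,-0.009,0,0,0.008, 0,-0.0117,-0.0003,0,0.008, 0,-0.0146,-0.0008,0,0.008]'
python3 arc.py 4
```

```text
clock: 9.02
tcp_pos: [0.6383, -0.1611, 0.1192]
orientation: [2.978, 1.551, 3.015]
ft_force: [-5.5, 2.1, 3.7]
width: 0.0109
radius 41.49750048012411 turn 12.274512591255675 tang push 1.0145085342082538 radial -5.741372378599399 fz 3.6910712106995156
[-0.3 -2.9 -0.3]
[-0.3 -5.7 -1.2]
[-0.3 -8.4 -2.3]
[ -0.3 -11.   -3.7]
[ -0.3 -13.6  -5.2]
```

```bash
python3 arc.py 4 .5968 -.152
```

```text
radius 42.48309575507751 turn 14.089346104662674 tang push 0.83217312158216 radial -5.770621478787333 fz 3.6910712106995156
[-0.3 -2.7 -1.3]
[-0.3 -5.4 -2.3]
[-0.3 -8.1 -3.6]
[ -0.3 -10.7  -5. ]
[ -0.2 -13.1  -6.5]
```

```bash
python3 -m handwheel '[0,-0.0027,-0.0013,0,0.008, 0,-0.0054,-0.0023,0,0.008, 0,-0.0081,-0.0036,0,0.008, 0,-0.0107,-0.005,0,0.008, 0,-0.0131,-0.0065,0,0.008]'
python3 arc.py 4 .5968 -.152
```

```text
clock: 9.43
tcp_pos: [0.6321, -0.1747, 0.1193]
orientation: [2.967, 1.551, 3.004]
ft_force: [-2.4, 2.9, 2.1]
width: 0.0103
radius 41.95680916218862 turn 34.33804664382142 tang push 1.1200485341617152 radial -3.5544665447582586 fz 2.0572625726239666
[-0.2 -2.4 -1.7]
[-0.2 -4.6 -3.6]
[-0.1 -6.7 -5.7]
[-0.1 -8.6 -7.9]
[ -0.1 -10.4 -10.2]
```

```bash
python3 -m handwheel '[0,-0.0022,-0.002,0,0.008, 0,-0.0044,-0.0039,0,0.008, 0,-0.0065,-0.006,0,0.008, 0,-0.0084,-0.0082,0,0.008, 0,-0.0102,-0.0105,0,0.008]'
python3 arc.py 4 .5966 -.1518
```

```text
clock: 9.85
tcp_pos: [0.6218, -0.1852, 0.1193]
orientation: [2.945, 1.55, 2.983]
ft_force: [-0.1, 3.2, 1.3]
width: 0.0109
radius 41.82972293490153 turn 54.67822672690783 tang push 1.8373999887874841 radial -2.608515700856393 fz 1.275689339098425
[-0.1 -1.7 -2.4]
[-0.1 -3.1 -4.9]
[-0.  -4.4 -7.6]
[  0.   -5.4 -10.3]
[  0.1  -6.3 -13.1]
```

```bash
python3 -m handwheel '[0,-0.0015,-0.0025,0,0.008, 0,-0.0029,-0.005,0,0.008, 0,-0.0041,-0.0077,0,0.008, 0,-0.0052,-0.0104,0,0.008, 0,-0.0061,-0.0132,0,0.008]'
python3 arc.py 2 .5966 -.1515
```

```text
clock: 10.27
tcp_pos: [0.6085, -0.1916, 0.1194]
orientation: [2.919, 1.55, 2.956]
ft_force: [-0.8, 6.1, -1.4]
width: 0.0105
radius 41.7900767813845 turn 75.17743793470663 tang push 0.9143448045046587 radial -6.056985018369815 fz -1.3974279499688311
[-0.1 -0.5 -1.4]
[-0.1 -0.8 -2.8]
[-0.  -1.1 -4.3]
[-0.  -1.3 -5.7]
[ 0.  -1.4 -7.2]
```

```bash
python3 -m handwheel '[0,0.0004,-0.0014,0,0.008, 0,0,-0.0028,0,0.008, 0,-0.0003,-0.0043,0,0.008, 0,-0.0005,-0.0057,0,0.008, 0,-0.0006,-0.0072,0,0.008]'
python3 arc.py 2 .5966 -.151
```

```text
clock: 10.68
tcp_pos: [0.6014, -0.1927, 0.1195]
orientation: [2.93, 1.55, 2.968]
ft_force: [1.3, 1.5, -1.9]
width: 0.0108
radius 41.93987374977497 turn 85.14867126915735 tang push 1.411938217082342 radial -1.3261944645465216 fz -1.9132730443059232
[ 0.  -0.1 -1.5]
[ 0.1 -0.2 -2.9]
[ 0.1 -0.2 -4.4]
[ 0.1 -0.1 -5.9]
[ 0.1  0.  -7.3]
```

```bash
cat > ck.py <<'E'
from h import *
import sys
A=np.array([.5966,-.151]);s=sense();d=s["tcp_pos"][:2]-A;f=np.arctan2(d[1],d[0]);F=s["ft_force"]
p=-F[:2]@[np.sin(f),-np.cos(f)];rad=F[:2]@d/np.hypot(*d)
print("t=%.1f turn %.1f R %.2f push %.1f radial %.1f fz %.1f"%(s["clock"],np.degrees(.029-f)%360,np.hypot(*d)*1e3,p,rad,F[2]))
sys.exit(p>float(sys.argv[1]) or abs(rad)>7)
E
H="python3 -m handwheel"; q=/dev/null
$H '[0,0,-0.0008,0,0.008, 0,-0.0001,-0.0015,0,0.008, 0,-0.0001,-0.0015,0,0.008]' >$q && python3 ck.py 4.5 &&
$H '[0,0,-0.0008,0,0.008, 0,0,-0.0015,0,0.008, 0,0,-0.0015,0,0.008]' >$q && python3 ck.py 4.5 &&
$H '[0,0,-0.0008,0,0.008, 0,0,-0.0015,0,0.008, 0,0,-0.0015,0,0.008]' >$q && python3 ck.py 4.5 &&
$H '[0,0,-0.0008,0,0.008, 0,0.0001,-0.0015,0,0.008, 0,0.0001,-0.0015,0,0.008]' >$q && python3 ck.py 4.5 &&
$H '[0,0,-0.0008,0,0.008, 0,0.0001,-0.0015,0,0.008, 0,0.0001,-0.0015,0,0.008]' >$q && python3 ck.py 4.5
python3 arc.py 2 .5966 -.151
```

```text
t=10.9 turn 87.3 R 41.91 push 1.1 radial -1.6 fz -3.3
radius 41.907048934146445 turn 87.33617742317406 tang push 1.1343865189833107 radial -1.6128509073451525 fz -3.2900918777921775
[ 0.  -0.1 -1.5]
[ 0.1 -0.1 -2.9]
[ 0.1 -0.  -4.4]
[ 0.1  0.1 -5.9]
[ 0.1  0.3 -7.3]False
```

```bash
sed -i 's/sys.exit(\(.*\))$/sys.exit(int(\1))/' ck.py
H="python3 -m handwheel"; q=/dev/null
$H '[0.0002,0,-0.0008,0,0.008, 0.0002,0,-0.0015,0,0.008, 0.0002,0,-0.0015,0,0.008]' >$q && python3 ck.py 4.5 &&
$H '[0.0001,0,-0.0008,0,0.008, 0.0001,0,-0.0015,0,0.008, 0.0001,0,-0.0015,0,0.008]' >$q && python3 ck.py 4.5 &&
$H '[0.0001,0,-0.0008,0,0.008, 0.0001,0.0001,-0.0015,0,0.008, 0.0001,0.0001,-0.0015,0,0.008]' >$q && python3 ck.py 4.5 &&
$H '[0.0001,0,-0.0008,0,0.008, 0.0001,0.0001,-0.0015,0,0.008, 0.0001,0.0001,-0.0015,0,0.008]' >$q && python3 ck.py 4.5 &&
$H '[0.0001,0,-0.0008,0,0.008, 0.0001,0.0002,-0.0015,0,0.008, 0.0001,0.0002,-0.0015,0,0.008]' >$q && python3 ck.py 4.5
python3 arc.py 2 .5966 -.151
```

```text
t=11.2 turn 89.4 R 41.94 push 2.0 radial -1.3 fz -1.7
t=11.4 turn 91.5 R 41.93 push 1.3 radial -1.5 fz -1.7
t=11.7 turn 93.6 R 41.92 push 1.4 radial -2.1 fz -1.3
t=11.9 turn 95.9 R 41.88 push 1.8 radial -3.2 fz -0.5
t=12.2 turn 98.0 R 41.89 push 1.2 radial -2.5 fz 0.2
radius 41.88663753161219 turn 97.99295341146127 tang push 1.2136236118196138 radial -2.5077547886450766 fz 0.1637548628622536
[-0.1  0.1 -1.5]
[-0.   0.4 -2.9]
[-0.   0.8 -4.3]
[ 0.   1.2 -5.7]
[ 0.1  1.6 -7.1]
```

```bash
H="python3 -m handwheel"; q=/dev/null
$H '[0,0.0003,-0.0008,0,0.008, 0,0.0004,-0.0015,0,0.008, 0,0.0004,-0.0015,0,0.008]' >$q && python3 ck.py 4.5 &&
$H '[0,0.0002,-0.0008,0,0.008, 0,0.0004,-0.0015,0,0.008, 0,0.0004,-0.0015,0,0.008]' >$q && python3 ck.py 4.5 &&
$H '[0,0.0002,-0.0008,0,0.008, 0,0.0004,-0.0015,0,0.008, 0,0.0004,-0.0015,0,0.008]' >$q && python3 ck.py 4.5 &&
$H '[0,0.0002,-0.0008,0,0.008, 0,0.0004,-0.0015,0,0.008, 0,0.0004,-0.0015,0,0.008]' >$q && python3 ck.py 4.5 &&
$H '[0,0.0002,-0.0008,0,0.008, 0,0.0005,-0.0014,0,0.008, 0,0.0005,-0.0014,0,0.008]' >$q && python3 ck.py 4.5 &&
$H '[0,0.0003,-0.0008,0,0.008, 0,0.0005,-0.0014,0,0.008, 0,0.0005,-0.0014,0,0.008]' >$q && python3 ck.py 4.5 &&
$H '[0,0.0003,-0.0008,0,0.008, 0,0.0006,-0.0014,0,0.008, 0,0.0006,-0.0014,0,0.008]' >$q && python3 ck.py 4.5
python3 arc.py 2 .5966 -.151
```

```text
t=12.4 turn 100.3 R 41.81 push 2.1 radial -2.5 fz -1.5
t=12.7 turn 102.6 R 41.78 push 1.8 radial -1.5 fz -1.9
t=12.9 turn 104.8 R 41.76 push 1.6 radial -3.4 fz -1.2
t=13.2 turn 107.2 R 41.74 push 2.6 radial -2.2 fz -1.9
t=13.4 turn 109.4 R 41.70 push 1.7 radial -3.0 fz -2.6
t=13.7 turn 111.6 R 41.72 push 1.9 radial -2.6 fz -2.5
t=13.9 turn 113.9 R 41.71 push 2.5 radial -3.1 fz -3.6
radius 41.70959148999005 turn 113.94273387370708 tang push 2.539796792770182 radial -3.092364486346483 fz -3.6034804946301864
[ 0.   0.4 -1.4]
[ 0.1  1.  -2.7]
[ 0.1  1.8 -4. ]
[ 0.1  2.5 -5.3]
[ 0.1  3.3 -6.5]
```

```bash
H="python3 -m handwheel"; q=/dev/null
$H '[0.0002,0.0004,-0.0007,0,0.008, 0.0002,0.0008,-0.0013,0,0.008, 0.0002,0.0008,-0.0013,0,0.008]' >$q && python3 ck.py 4.5 &&
$H '[0.0001,0.0004,-0.0007,0,0.008, 0.0001,0.0007,-0.0013,0,0.008, 0.0001,0.0007,-0.0013,0,0.008]' >$q && python3 ck.py 4.5 &&
$H '[0.0001,0.0004,-0.0007,0,0.008, 0.0001,0.0008,-0.0013,0,0.008, 0.0001,0.0008,-0.0013,0,0.008]' >$q && python3 ck.py 4.5 &&
$H '[0.0001,0.0004,-0.0007,0,0.008, 0.0001,0.0008,-0.0013,0,0.008, 0.0001,0.0008,-0.0013,0,0.008]' >$q && python3 ck.py 4.5 &&
$H '[0.0001,0.0004,-0.0006,0,0.008, 0.0001,0.0009,-0.0012,0,0.008, 0.0001,0.0009,-0.0012,0,0.008]' >$q && python3 ck.py 4.5 &&
$H '[0.0001,0.0004,-0.0006,0,0.008, 0.0001,0.0009,-0.0012,0,0.008, 0.0001,0.0009,-0.0012,0,0.008]' >$q && python3 ck.py 4.5 &&
$H '[0.0001,0.0005,-0.0006,0,0.008, 0.0001,0.0009,-0.0012,0,0.008, 0.0001,0.0009,-0.0012,0,0.008]' >$q && python3 ck.py 4.5
python3 arc.py 2 .5966 -.151
```

```text
t=14.2 turn 115.9 R 41.68 push 2.9 radial -2.2 fz -2.1
t=14.4 turn 118.1 R 41.66 push 3.0 radial -2.8 fz -1.3
t=14.7 turn 120.3 R 41.62 push 2.1 radial -2.6 fz -1.6
t=14.9 turn 122.4 R 41.64 push 2.1 radial -2.7 fz -1.4
t=15.2 turn 124.6 R 41.61 push 3.0 radial -3.0 fz -0.5
t=15.4 turn 126.4 R 41.61 push 3.3 radial -2.8 fz -1.1
t=15.7 turn 128.1 R 41.57 push 4.0 radial -3.9 fz -2.4
radius 41.571866795257485 turn 128.14441504117346 tang push 3.982795004302018 radial -3.8502471001316145 fz -2.3616184341991717
[ 0.   0.6 -1.4]
[ 0.   1.6 -2.5]
[ 0.1  2.6 -3.6]
[ 0.1  3.6 -4.6]
[ 0.1  4.7 -5.6]
```

```bash
H="python3 -m handwheel"; q=/dev/null
$H '[0,0.0004,-0.0005,0,0.008, 0,0.0009,-0.0008,0,0.008, 0,0.0009,-0.0008,0,0.008]' >$q && python3 ck.py 5.8 &&
$H '[0,0.0004,-0.0005,0,0.008, 0,0.0009,-0.0009,0,0.008, 0,0.0009,-0.0009,0,0.008]' >$q && python3 ck.py 5.8 &&
$H '[0,0.0004,-0.0005,0,0.008, 0,0.0009,-0.0009,0,0.008, 0,0.0009,-0.0009,0,0.008]' >$q && python3 ck.py 5.8 &&
$H '[0,0.0004,-0.0005,0,0.008, 0,0.0009,-0.0009,0,0.008, 0,0.0009,-0.0009,0,0.008]' >$q && python3 ck.py 5.8
```

```text
t=15.9 turn 129.1 R 41.54 push 5.2 radial -2.2 fz -3.5
t=16.2 turn 130.3 R 41.54 push 4.9 radial -2.9 fz -3.0
t=16.4 turn 131.4 R 41.49 push 5.0 radial -2.6 fz -2.6
t=16.7 turn 132.3 R 41.54 push 5.3 radial -2.8 fz -4.0
```

```bash
H="python3 -m handwheel"; q=/dev/null
$H '[0.0001,0.0004,-0.0005,0,0.008, 0.0001,0.0009,-0.0009,0,0.008, 0.0001,0.0009,-0.0009,0,0.008]' >$q && python3 ck.py 6.6 &&
$H '[0.0001,0.0004,-0.0005,0,0.008, 0.0001,0.0009,-0.0009,0,0.008, 0.0001,0.0009,-0.0009,0,0.008]' >$q && python3 ck.py 6.6 &&
$H '[0.0001,0.0005,-0.0005,0,0.008, 0.0001,0.001,-0.0009,0,0.008, 0.0001,0.001,-0.0009,0,0.008]' >$q && python3 ck.py 6.6
```

```text
t=16.9 turn 132.8 R 41.53 push 6.7 radial -2.9 fz -3.4
```

```bash
H="python3 -m handwheel"; 
$H '[0.0001,0.0005,-0.0005,0,0.008, 0.0001,0.001,-0.001,0,0.008, 0.0001,0.001,-0.001,0,0.008]' >/dev/null; python3 ck.py 6.6
```

```text
t=17.2 turn 133.8 R 41.47 push 5.4 radial -3.9 fz -1.8
```

```bash
H="python3 -m handwheel"; q=/dev/null
$H '[0,0.0005,-0.0005,0,0.008, 0,0.001,-0.0009,0,0.008, 0,0.001,-0.0009,0,0.008]' >$q ; python3 ck.py 7 &&
$H '[0,0.0005,-0.0005,0,0.008, 0,0.001,-0.0009,0,0.008, 0,0.001,-0.0009,0,0.008]' >$q && python3 ck.py 7
```

```text
t=17.4 turn 134.8 R 41.48 push 6.3 radial -2.5 fz -3.9
t=17.7 turn 135.4 R 41.51 push 7.1 radial -3.5 fz -4.6
```

```bash
H="python3 -m handwheel"; q=/dev/null
$H '[0,0.0005,-0.0005,0,0.008, 0,0.001,-0.0009,0,0.008, 0,0.001,-0.0009,0,0.008]' >$q ; python3 ck.py 7 &&
$H '[0,0.0005,-0.0005,0,0.008, 0,0.001,-0.0009,0,0.008, 0,0.001,-0.0009,0,0.008]' >$q && python3 ck.py 7
```

```text
t=17.9 turn 135.9 R 41.53 push 7.1 radial -2.7 fz -5.7
```

Two successive readings of about 7.1 N with little further turn: firm. Now I release and retract.

```bash
H="python3 -m handwheel"
$H '[0,0,0,0,0.03, 0,0,0,0,0.035, 0,0,0,0,0.035, -0.01,0,0,0,0.035, -0.03,0,0,0,0.035]'
$H '[-0.03,0,0,0,0.035, -0.06,0,0,0,0.035, -0.08,0,0,0,0.035]'
$H '[0,0.03,-0.01,0,0.035, 0,0.06,-0.02,0,0.035, 0,0.09,-0.03,0,0.035, 0,0.11,-0.03,0,0.035, 0,0.11,-0.03,0,0.035]'
python3 - <<'E'
from h import *
ci=camera_info("wrist");im=camera("wrist");cv2.imwrite("pics/w5.png",cv2.resize(im[:,:,::-1],(800,500)))
ci2=camera_info("scene");cv2.imwrite("pics/s5.png",cv2.resize(camera("scene")[150:350,120:440,::-1],(800,500),interpolation=cv2.INTER_CUBIC))
E
```

```text
clock: 18.35
tcp_pos: [0.566, -0.1798, 0.1482]
orientation: [-2.867, 1.555, -2.832]
ft_force: [0.4, -0.2, -0.6]
width: 0.0351
clock: 18.6
tcp_pos: [0.5673, -0.1796, 0.2316]
orientation: [-2.765, 1.556, -2.73]
ft_force: [0.2, -0.5, 0.3]
width: 0.0351
clock: 19.02
tcp_pos: [0.5323, -0.0674, 0.2325]
orientation: [-2.835, 1.556, -2.797]
ft_force: [0.7, -0.1, 1.3]
width: 0.0353
```

View pics/w5.png

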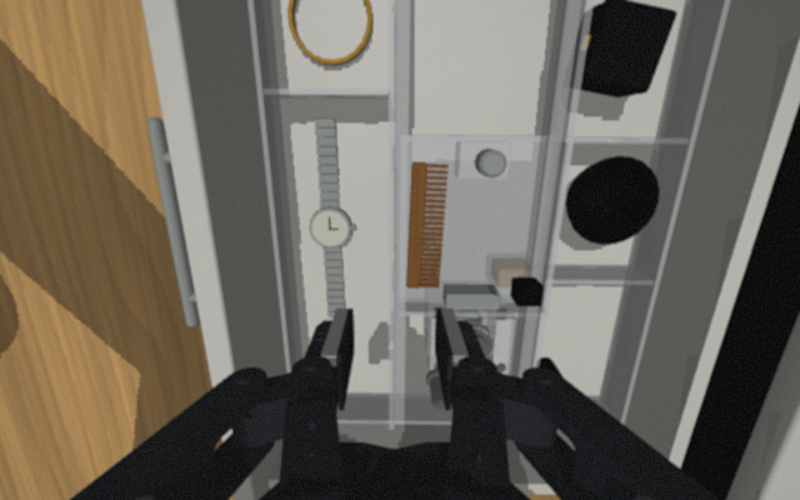

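The view shows the comb (425,225) lying in the tray, the bottle upright with cap (527,292) above foot (510,268), the pull at (491,163) and everything else in place. I'll check numerically, with a last look at the scene crop.

```bash
python3 - <<'E'
from h import *
k=.8
print("cap",ray("wrist",527*k,292*k,.126),"foot",ray("wrist",510*k,268*k,.066),"pull",ray("wrist",491*k,163*k,.1125),sense()["ft_force"])
E
```

```text
cap [ 0.62407564 -0.09112008  0.126     ] foot [ 0.63034521 -0.09649409  0.066     ] pull [ 0.59273549 -0.00780727  0.1125    ] [-0.41591057 -0.83382075 -0.29203307]
```

View pics/s5.png

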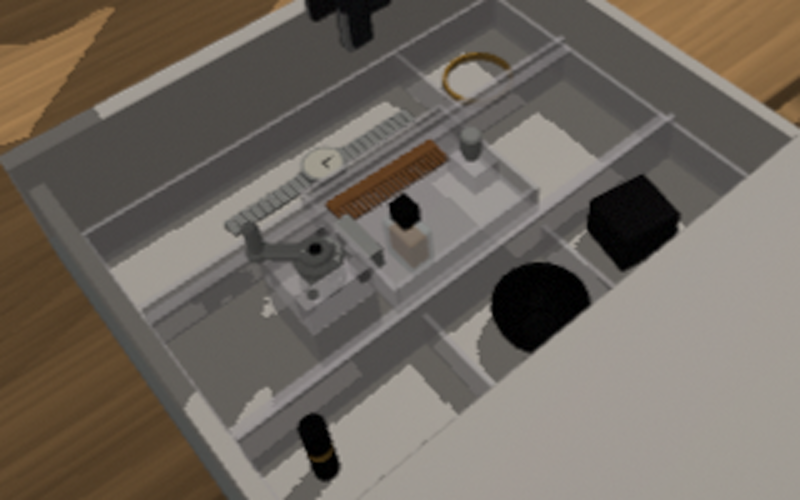

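The scene shows the bottle standing (405,230), the comb in the tray, the lever swung round (post at 252,237) and the tray against the bracket. I'm handing in.

```bash
python3 -c "
from station import *;print(sign_off())"
```

```text
the job is handed in; nothing more can be done
None
```

The tray is home against the bracket and locked by the cam. I handed the job in at about 19 s on the robot's clock, with the gripper clear of everything.

- **Tray:** I gripped the pull and slid the tray about 49 mm. The force rose to about 5 N on the buffers, and a wrist picture showed the buffers meeting the end wall and the stud in the cam.
- **Cam:** I held the lever post and swung it clockwise to about 136° (2.4 rad). I stopped when the push rose from the 2–3 N of the buffers to two successive readings of 7.1 N. Single force readings scattered by about 1 N, and the highest I read between steps was 7.1 N, against the 12 N limit.
- **Last checks:** The final wrist and scene pictures showed the bottle standing, the comb lying in the tray, and the bangle, watch, bowl, ring box and lipstick looking undisturbed. The pull measured about 2–3 mm further home than when I let it go, in line with the cam closing the last gap.
- **Failed or weaker checks:**
    - The top camera was blocked by the arm, so I could not confirm the fit from above.
    - The bottle's cap and foot positions differed by 6–8 mm. I put this down to pixel picking and a guessed foot height, because both pictures show it upright.
    - The top and wrist cameras disagreed by 2–4 mm.
    - While turning the cam there was also a sideways load of 2–6 N on the post.

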